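# Click the lamp shutter to its open window

## Task

Two lamp housings stand on the microscopy bench, each with a shutter plate that slides under the port collar on its top. On the housing with the round collar, push or pull the plate by its upright tab one click inwards, so that it rests in its middle stop with the open window over the port, and let go. Leave the shutter of the housing with the square collar where it is.

Things in the scene. Friction and masses are not known exactly. Their poses are not given: they have to be found in the camera images.
- round_shutter (a joint): Travel (m) of the bare metal shutter plate under the round collar: 0 = outer stop (port shut, where it starts, within 4 mm), 0.036 = middle stop (open window over the port), 0.072 = inner stop (white diffuser, end of travel). Grows as the tab nears the collar. A spring detent pulls the plate into a stop when let go within about 12 mm of it; leaving a stop takes about 8 N.
- round_grip (a point): Centre of the upright metal tab on that plate's outer end: 12 mm thick along the slide, 34 mm wide across it, 36 mm tall (18 mm above and below this point; the plate's top face is 18 mm below it). Its y axis points along the slide to the collar, the way the joint grows; z is up. It stands free on both sides. At the middle stop it is 98 mm from the collar's centre.
- round_lamp: The fixed grey lamp housing with the round collar, 90 x 160 mm and 60 mm tall; origin on the table under the port's centre, y axis along the slide as above. The collar is a black ring 54 mm across, its top 84 mm above the table. The plate is 36 mm wide and 6 mm thick, its top face 67 mm above the table; it sticks out at the housing's -y end.
- square_grip (a point): Centre of the same kind of tab (same size and axes) on the shutter of the other housing, which is 45 mm tall and has a square black collar of 54 x 54 mm: to be left at its outer stop.
Things that resemble listed ones, but are neither listed nor needed, are in the scene too. What is shaped like the round_lamp but pink is not meant.

How it is judged:
At the end, for the whole second after the job is handed in: The shutter plate of the housing with the round collar rests in its middle stop (travel within 10 mm of 36 mm, at rest), and the square-collared housing's shutter is within 15 mm of where it started (value of joint round_shutter between 0.026 and 0.046 m and velocity of joint round_shutter between -0.01 and 0.01 m/s and distance of square_grip from where it was at the start of the episode below 0.015 m); the robot touches nothing.
It fails at once if the shutter of the square-collared housing is pushed out of its stop (its tab more than 15 mm from where it started) (distance of square_grip from where it was at the start of the episode above 0.015 m).
It also fails if it takes over 32 s, if anything falls off the work surface, if the arm or the gripper's body presses on something with over 40 N, if the wrist force passes 120 N, or if a joint passes its speed limit or range.

## Robot

A 6-joint arm with a two-finger parallel gripper is mounted at the origin on the work surface. World frame = base frame: x ahead of the robot, y to its left, z up, the work surface at z = 0. Lengths are in m, angles in rad, forces in N, time in s.
With the tool pointing down it reaches from about 0.3 to 0.85 m from the base axis. Payload 5.4 kg.
Tool frame: the origin (TCP) lies at the very end of the fingers, on their centre line; the grasp point (between the pads) lies 19 mm behind it; z points along the fingers, x is the direction in which the jaws open and shut, and the axes are right-handed (so a half turn about z gives the same grasp; the last joint's range is limited). The gripper opens to 85 mm and grips with 20 to 120 N. Pads are 22 mm wide; open, the fingers measure 114 mm over their backs; the gripper's body (76 mm by 85 mm) begins 54 mm behind the grasp point. The pads swing forward as they close: fully open they stand 13 mm farther back than shut.
Start: joints at [1.066, 0.158, 1.597, -0, 1.386, -0.21], TCP at [0.167, 0.55, 0.211] pointing down, gripper open.
Joint ranges: [-2.91, 2.91], [-0.94, 2.29], [0.18, 2.7], [-1.29, 4.43], [0.17, 2.64], [-3, 3]. Speed limits (rad/s): [2.57, 2.57, 3.14, 3.14, 3.14, 3.14].

## Interface

Orientations are given as [roll, pitch, yaw] about the fixed x, y, z axes, in that order (R = Rz(yaw) Ry(pitch) Rx(roll)).
In Python, from plant import robot, vision gives the robot as it stands.
- The arm moves only by the shell command python3 -m pendant 'ROWS' [OPENING] [FORCE]. ROWS is JSON, a list of rows, each a list of 6 numbers: the shift along the tool's x, y, z normalised to -1 to 1, where 1 is 10 cm, then the turn, a rotation vector about the tool's x, y, z normalised to -1 to 1, where 1 is 180 degrees. A call has 1 to 12 rows; each row shifts and turns the commanded pose from where the row before left it, along the tool's axes as they then stand; what a row does not reach is not made up. A row lasts 1/8 s, in which the tool goes at most 62.5 mm and 10.7 degrees, less where a joint would pass 70% of its speed; a pose out of reach is approached as far as the arm can. A call with a number of a shift or a turn outside -1 to 1 is refused whole. A call with a gripper value outside its range is refused whole. OPENING is the closure, from 0 (fully open) to 1 (shut), set as the call begins (- or left out, the last holds). The fingers move at their own pace and stop on an object; FORCE is the grip in N (left out, the last holds). Time passes only in rows, so rows that do not move let the fingers close. It gives the time, the measured TCP pose, the force and the opening at its end, in the units of the state.
- robot.get_state(): the state, without advancing time (a new reading comes with each control period).
- vision.snapshot(name): name is "side" or "top" or "wrist"; returns a dict with "image" (480x640x3 uint8, red, green, blue), "fx", "fy", "cx", "cy" (pixels), "rvec" (rotation vector, rad) and "tvec" (3), from world to camera coordinates, as OpenCV has them; the wrist camera has in their place "T_tool_cam" (4x4, takes a point from camera to tool coordinates, whose origin is the TCP and whose axes are the tool frame's). Camera axes: x right, y down, z forward; pixel columns grow to the right and rows downward; lengths in m; the calibration is good to about 2 mm. The wrist camera is an equidistant fisheye: a pixel r from the principal point sees the ray r / f radians off the axis. A picture is of the moment at which its call begins: read the wrist's pose just before it. There is no depth.
- robot.hand_in(): hands the job in, once; it reports no verdict.
The state is a dict: "time": time; "qpos": joint angles; "qd": joint speeds; "joint_torque": joint torques, N m; "position": TCP position; "ee_rot": TCP orientation; "wrist_force": force on the tool from outside, world axes, zero at the start; "moment": the same for the moment, N m; "width": finger opening in m.
Only numpy, scipy, OpenCV 4.12 (cv2) and the standard library are available. Lean on these libraries where they do the work, as an engineer would, in place of code of your own. Each camera call takes 0.05 s, during which the arm holds its last target.

## Working session

There is one attempt and no reset: what is moved stays moved. The work goes in short steps, Python scripts to look and compute and a shell command to move; the robot and the scene stay as the last step left them, time stands still between calls to the robot, and variables do not carry over. Pictures are saved under pics/ and viewed, and the job is handed in when it is done.

```bash
mkdir -p pics; ls
python3 - <<'E'
from plant import robot, vision
import cv2, pickle
s=robot.get_state(); print(s)
d={}
for n in("side","top","wrist"):
    d[n]=vision.snapshot(n); cv2.imwrite(f"pics/{n}0.png",d[n]["image"][:,:,::-1])
    print(n,{k:v for k,v in d[n].items() if k!="image"})
d['state']=s
pickle.dump(d,open("d0.pkl","wb"))
E
```

```text
pics
{'time': 0.0, 'qpos': array([ 1.06589303e+00,  1.59054862e-01,  1.59822372e+00, -2.81256599e-05,
        1.38620801e+00, -2.10084734e-01]), 'qd': array([ 0.00049002,  0.00219869, -0.00208199,  0.00160109,  0.00025025,
       -0.00095127]), 'joint_torque': array([ 2.22296454e-03, -3.96014106e+01, -3.31430912e+01, -3.83608426e-05,
        8.67181225e-03, -3.75296952e-05]), 'position': array([0.16678066, 0.54961429, 0.20981794]), 'ee_rot': array([-3.14122472e+00,  1.85806496e-03,  1.27598329e+00]), 'wrist_force': array([ 0.11311716, -0.36112007,  0.0432921 ]), 'moment': array([-0.0816578 ,  0.05696604,  0.04920157]), 'width': 0.0852914409857311}
side {'fx': 551.4242469297146, 'fy': 551.4242469297146, 'cx': 312.1122445031402, 'cy': 235.02421662994502, 'rvec': array([ 2.2407137 , -0.9441786 ,  0.35719432]), 'tvec': array([-0.26027774,  0.32572939,  1.15067005])}
top {'fx': 518.7244516737397, 'fy': 518.7244516737397, 'cx': 321.97571920147067, 'cy': 245.1953695740874, 'rvec': array([ 2.13884369, -2.09150287,  0.1862776 ]), 'tvec': array([0.05804588, 0.47355191, 0.9888595 ])}
wrist {'fx': 371.64829954431775, 'fy': 371.64829954431775, 'cx': 312.48434019052763, 'cy': 243.29952554631782, 'T_tool_cam': array([[ 9.99999866e-01, -4.84252531e-04,  1.85599478e-04,
         1.27112605e-04],
       [ 4.03168469e-04,  9.51028313e-01,  3.09103519e-01,
        -7.94187023e-02],
       [-3.26194520e-04, -3.09103403e-01,  9.51028380e-01,
        -1.63194777e-01],
       [ 0.00000000e+00,  0.00000000e+00,  0.00000000e+00,
         1.00000000e+00]])}
```

View pics/side0.png

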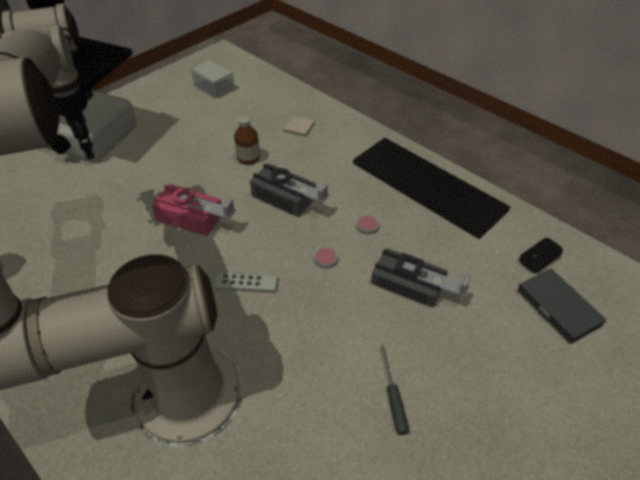

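View pics/top0.png

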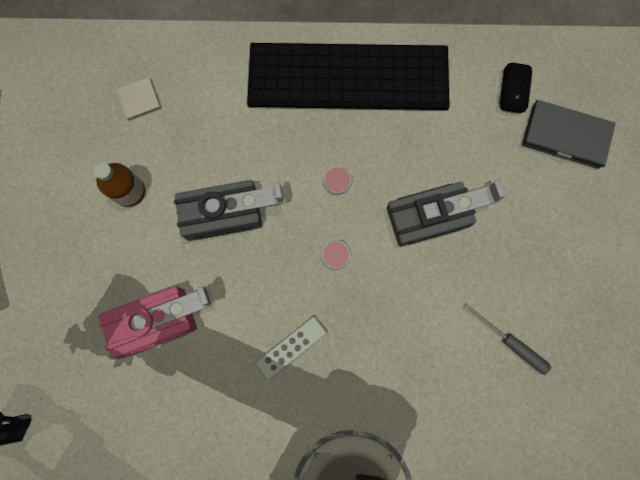

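View pics/wrist0.png

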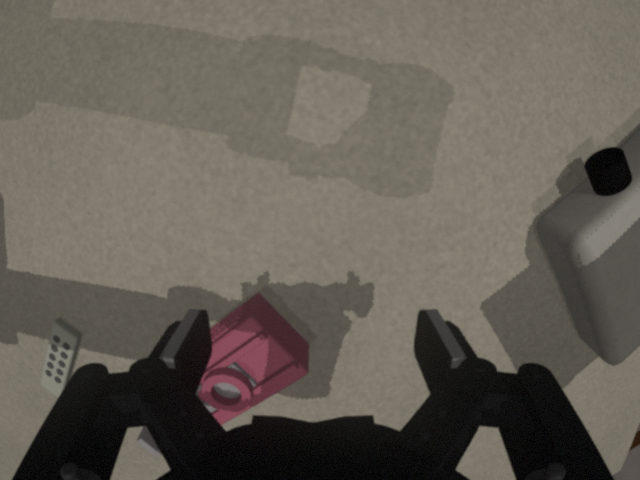

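```bash
cat > h.py <<'E'
import numpy as np, cv2
def ray(s,u,v):
    K=np.array([[s["fx"],0,s["cx"]],[0,s["fy"],s["cy"]],[0,0,1]])
    R=cv2.Rodrigues(np.array(s["rvec"]))[0]; t=np.array(s["tvec"])
    return -R.T@t, R.T@np.linalg.solve(K,[u,v,1])
def onz(s,u,v,z):
    c,d=ray(s,u,v); return c+d*(z-c[2])/d[2]
def proj(s,P):
    K=np.array([[s["fx"],0,s["cx"]],[0,s["fy"],s["cy"]],[0,0,1]])
    return cv2.projectPoints(np.array(P,float).reshape(-1,3),np.array(s["rvec"]),np.array(s["tvec"]),K,None)[0].reshape(-1,2)
E
python3 - <<'E'
import pickle,cv2,numpy as np
from h import *
d=pickle.load(open("d0.pkl","rb"))
t=d["top"]["image"][:,:,::-1]
c=cv2.resize(t[165:255,165:300],None,fx=5.9,fy=5.9,interpolation=cv2.INTER_CUBIC)
cv2.imwrite("pics/crop_top.png",cv2.convertScaleAbs(c,alpha=1.6))
t=d["side"]["image"][:,:,::-1]
c=cv2.resize(t[155:225,240:340],None,fx=8,fy=8,interpolation=cv2.INTER_CUBIC)
cv2.imwrite("pics/crop_side.png",cv2.convertScaleAbs(c,alpha=1.8))
for u,v,z in [(212,205,.084),(279,192,.103),(432,210,.069),(499,190,.088),(203,297,.103),(141,322,.084)]: print(u,v,onz(d["top"],u,v,z).round(4))
E
```

```text
212 205 [0.5401 0.2846 0.084 ]
279 192 [0.5634 0.1527 0.103 ]
432 210 [ 0.5427 -0.1466  0.069 ]
499 190 [ 0.5804 -0.2733  0.088 ]
203 297 [0.3588 0.2855 0.103 ]
141 322 [0.3111 0.4035 0.084 ]
```

View pics/crop_top.png

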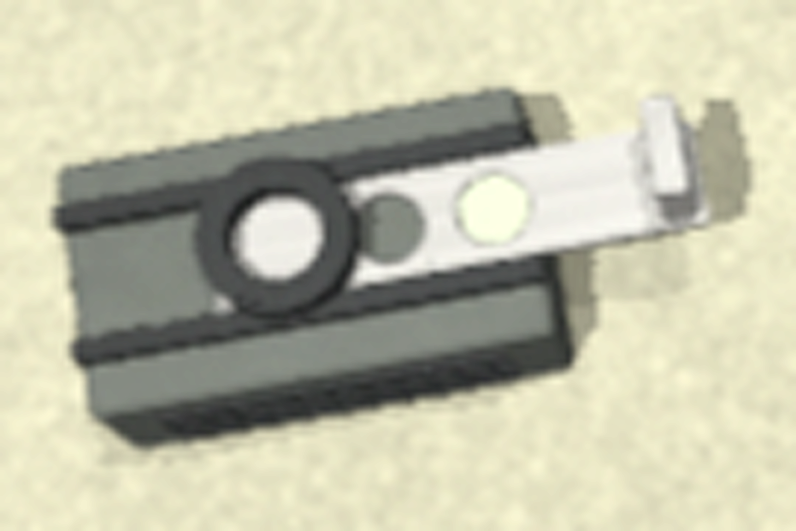

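View pics/crop_side.png

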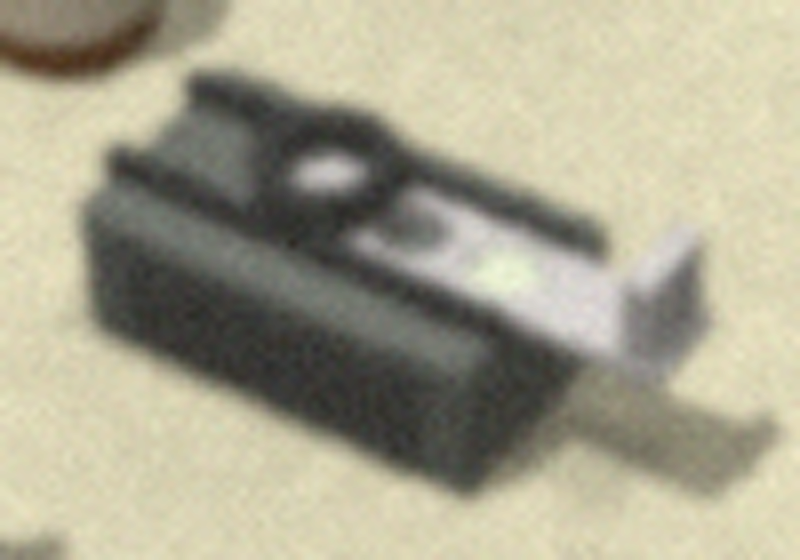

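Run:
```python
import pickle,cv2,numpy as np
from h import *
d=pickle.load(open("d0.pkl","rb")); T=d["top"]; im=T["image"]
x0,y0,x1,y1=170,168,295,250
c=im[y0:y1,x0:x1].astype(int); g=c.mean(2); sat=c.max(2)-c.min(2)
# bright metal (low saturation, bright)
m=((g>120)&(sat<18)).astype(np.uint8)
n,l,st,ce=cv2.connectedComponentsWithStats(m)
for i in range(1,n):
    if st[i,4]>20: print("metal",st[i]+[x0,y0,0,0,0],ce[i]+[x0,y0])
dk=((g<50)).astype(np.uint8)
# collar: dark pixels near
v=np.zeros((*m.shape,3),np.uint8); v[...,1]=m*255; v[...,2]=dk*255
cv2.imwrite("pics/mask.png",cv2.resize(np.vstack([c[...,::-1].astype(np.uint8),v]),None,fx=3.6,fy=3.6,interpolation=0))
print(g[20:26,100:118].astype(int)); 
P=lambda u,v,z:onz(T,u,v,z)[:2]
col=P(212.1,205,.084); tab=P(277.9,189.9,.103)
print(col,tab,np.linalg.norm(col-tab),np.degrees(np.arctan2(*(col-tab)[::-1])))
# collar width check
print(np.linalg.norm(P(165+196/5.9,205,.084)-P(165+360/5.9,205,.084)))
# tab top long edge ends
a=P(165+657/5.9,165+97/5.9,.103);b=P(165+676/5.9,165+196/5.9,.103);print(a,b,np.linalg.norm(a-b),np.degrees(np.arctan2(*(a-b)[::-1])))
# window centre & dark disc on plate z=.067
w=P(165+494/5.9,165+208/5.9,.067);print("win",w, col-w, np.linalg.norm(col-w))
# side view cross-check
print(proj(d["side"],[[*tab,.103],[*col,.084]]), "seen", (240+663/8,155+253/8),(240+333/8,155+172/8))
```

```text
metal [225 181  56  32 746] [257.26675603 197.42493298]
metal [206 199  13  13 135] [211.91111111 204.87407407]
[[149 147 138 125 128 142 146 148 149 141 108  92  98  94  97  98  99 100]
 [150 141 132 133 135 142 147 149 149 143 107  87 102  98  98  99  99  99]
 [151 141 132 131 131 141 148 149 149 149 113  85  99  98  99 100  98  97]
 [150 143 135 132 125 137 150 149 149 152 123  86  92  96  99 101  98  96]
 [149 149 140 131 119 131 149 149 151 154 131  93  92  99  98  99  99  97]
 [148 147 138 129 113 124 147 151 151 151 140 105  91  96  93  96  98  97]]
[0.5400924  0.28438351] [0.5675202  0.15494524] 0.13231232155283637 101.96393130455672
0.05442498074057838
[0.58441447 0.15859806] [0.55101613 0.15107323] 0.03423553760874378 12.697038718627988
win [0.55588905 0.21603483] [-0.01579666  0.06834868] 0.07015038343014537
[[322.18150889 186.84346193]
 [280.30654611 174.35606936]] seen (322.875, 186.625) (281.625, 176.5)
```

View pics/mask.png

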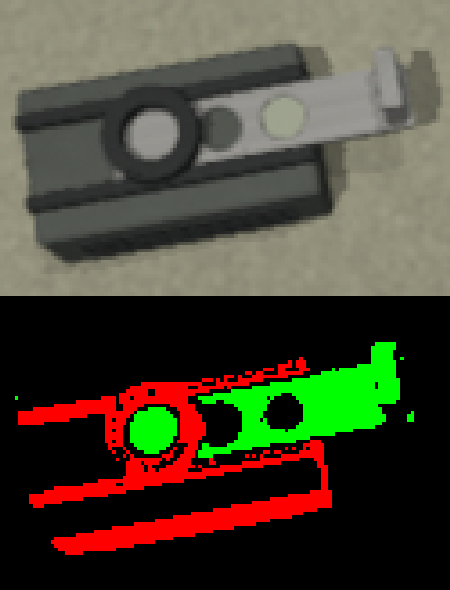

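```bash
python3 -m pendant '[[0,0,0,0,0,-0.054],[0,0,0,0,0,-0.054],[0,0,0,0,0,-0.054],[0,0,0,0,0,0]]' 0; python3 -m pendant '[[-0.47,0.31,0,0,0,0],[-0.47,0.31,0,0,0,0],[-0.47,0.31,0,0,0,0],[-0.47,0.31,0,0,0,0],[-0.47,0.31,0,0,0,0],[-0.47,0.31,0,0,0,0],[-0.47,0.31,0,0,0,0],[-0.47,0.31,0,0,0,0],[-0.47,0.31,0,0,0,0],[-0.47,0.31,0,0,0,0],[0,0,0,0,0,0],[0,0,0,0,0,0]]'
python3 - <<'E'
from plant import robot, vision
import cv2, pickle, numpy as np
from scipy.spatial.transform import Rotation as Ro
s=robot.get_state(); w=vision.snapshot("wrist"); pickle.dump((s,w),open("d1.pkl","wb"))
cv2.imwrite("pics/wrist1.png",w["image"][:,:,::-1])
R=Ro.from_euler("xyz",s["ee_rot"]).as_matrix()
print(s["position"],np.degrees(s["ee_rot"]),s["qpos"],R.T@(np.array([.5675,.155,.103])-s["position"]))
T=w["T_tool_cam"]
for P in ([.5675,.155,.103],[.5844,.1586,.103],[.551,.1511,.103],[.5401,.2844,.084]):
    p=R.T@(np.array(P)-s["position"]); c=T[:3,:3].T@(p-T[:3,3])
    th=np.arctan2(np.hypot(c[0],c[1]),c[2]); k=w["fx"]*th/np.hypot(c[0],c[1])
    print("pred",w["cx"]+k*c[0],w["cy"]+k*c[1])
E
```

```text
time: 0.65
position: [0.1669, 0.55, 0.2104]
ee_rot: [-3.141, 0.001, 1.783]
wrist_force: [0.1, -0.8, 0.2]
width: 0.0853
time: 2.15
position: [0.5694, 0.1571, 0.2104]
ee_rot: [-3.141, -0.001, 1.783]
wrist_force: [-0.3, 0.4, -0.1]
width: 0.0851
[0.56935614 0.15707402 0.21043163] [-1.79942639e+02 -3.49332198e-02  1.02144444e+02] [ 6.45013490e-02  1.99538077e-01  1.55096681e+00  4.63363490e-04
  1.39216764e+00 -1.71833840e+00] [-0.00170262 -0.00214337  0.10743281]
pred 309.9339639210955 229.72199292674216
pred 309.9430389195609 251.28609326222923
pred 309.42485221779845 207.85340663935492
pred 464.90253300968016 224.82735914941586
```

View pics/wrist1.png

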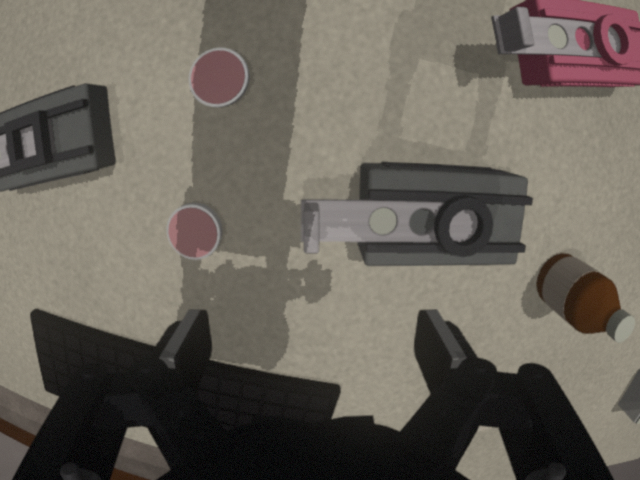

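```bash
python3 -m pendant '[[-0.02,-0.02,0.3,0,0,0],[0,0,0.4,0,0,0],[0,0,0.4,0,0,0],[0,0,0.22,0,0,0],[0,0,0,0,0,0],[0,0,0,0,0,0]]' 0; python3 -m pendant '[[0,0,0,0,0,0],[0,0,0,0,0,0],[0,0,0,0,0,0],[0,0,0,0,0,0],[0,0,0,0,0,0],[0,0,0,0,0,0],[0,0,0,0,0,0],[0,0,0,0,0,0]]' 1 30
python3 - <<'E'
from plant import robot, vision
import cv2
for n in("wrist","side"):
    w=vision.snapshot(n); cv2.imwrite(f"pics/{n}2.png",w["image"][:,:,::-1])
print(robot.get_state())
E
```

```text
time: 2.95
position: [0.5689, 0.1552, 0.0803]
ee_rot: [3.139, 0.0, 1.786]
wrist_force: [0.1, -1.0, -0.1]
width: 0.0855
time: 3.95
position: [0.5683, 0.1549, 0.079]
ee_rot: [3.141, -0.001, 1.785]
wrist_force: [-1.6, 5.4, 3.1]
width: 0.0104
{'time': 4.05, 'qpos': array([ 6.06430520e-02,  3.27028072e-01,  1.67063062e+00,  8.99825868e-04,
        1.14377758e+00, -1.72464644e+00]), 'qd': array([ 0.00099042,  0.00101228, -0.00186319,  0.0003088 , -0.00036216,
       -0.00052721]), 'joint_torque': array([ -3.04544918, -41.16773129, -29.16168809,  -1.40536029,
        -0.51264323,  -0.04243044]), 'position': array([0.56833732, 0.15489624, 0.07903151]), 'ee_rot': array([ 3.14131275e+00, -7.85467403e-04,  1.78491699e+00]), 'wrist_force': array([-2.30511633,  4.13048289,  3.57916215]), 'moment': array([ 0.83534845,  0.30325837, -0.00191095]), 'width': 0.011022231995351748}
```

View pics/wrist2.png

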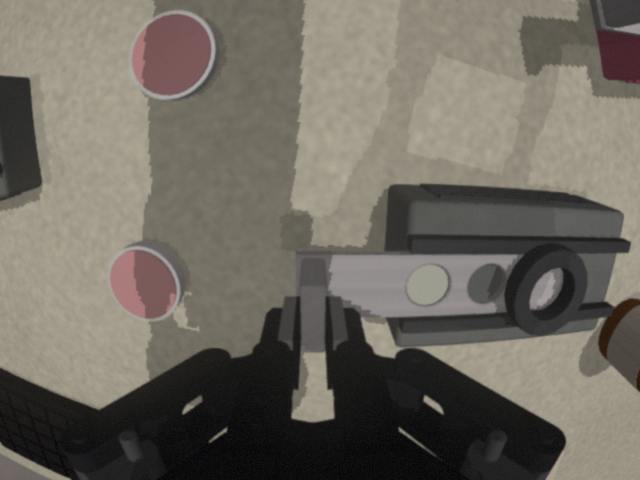

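Gripped: the fingers straddle the tab at about (313,305) and the width reads 11 mm. Now I slide it in.

```bash
python3 -m pendant '[[0.06,0,0,0,0,0],[0.06,0,0,0,0,0],[0.06,0,0,0,0,0],[0.06,0,0,0,0,0],[0.06,0,0,0,0,0],[0.06,0,0,0,0,0],[0,0,0,0,0,0],[0,0,0,0,0,0],[0,0,0,0,0,0]]' - 30
python3 - <<'E'
from plant import robot, vision
import cv2
w=vision.snapshot("wrist"); cv2.imwrite(f"pics/wrist3.png",w["image"][:,:,::-1])
print(robot.get_state()["wrist_force"])
E
```

```text
time: 5.18
position: [0.561, 0.1895, 0.079]
ee_rot: [3.141, -0.0, 1.785]
wrist_force: [1.3, 1.5, 4.2]
width: 0.0102
[0.73520956 1.38756838 4.61143335]
```

View pics/wrist3.png

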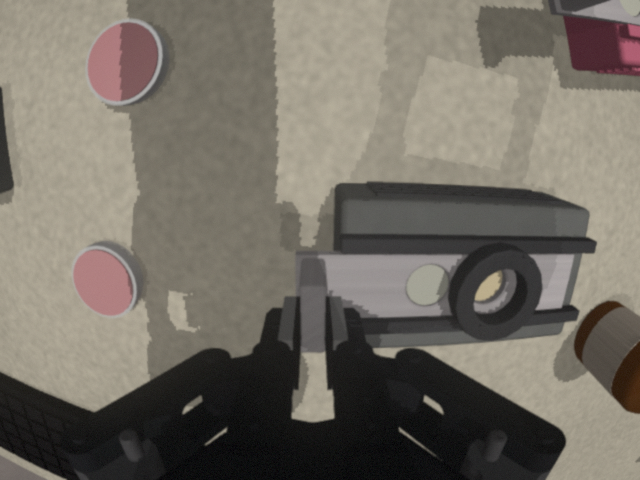

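The window is over the port: warm light shows through the collar at about (490,287). I'll release partway and lift.

```bash
python3 -m pendant '[[0,0,0,0,0,0],[0,0,0,0,0,0],[0,0,0,0,0,0],[0,0,0,0,0,0],[0,0,0,0,0,0]]' 0.5 30;  python3 -m pendant '[[0,0,-0.2,0,0,0],[0,0,-0.4,0,0,0],[0,0,-0.5,0,0,0],[0,0,-0.4,0,0,0],[0,0,0,0,0,0],[0,0,0,0,0,0],[0,0,0,0,0,0]]'
python3 - <<'E'
from plant import robot, vision
import cv2, pickle
from h import *
d={}
for n in("top","wrist","side"):
    d[n]=vision.snapshot(n); cv2.imwrite(f"pics/{n}4.png",d[n]["image"][:,:,::-1])
pickle.dump(d,open("d4.pkl","wb"))
E
```

```text
time: 5.85
position: [0.5606, 0.1895, 0.0787]
ee_rot: [-3.141, 0.0, 1.785]
wrist_force: [-0.1, 0.3, 0.7]
width: 0.0428
time: 6.72
position: [0.5598, 0.1895, 0.2274]
ee_rot: [-3.139, -0.0, 1.785]
wrist_force: [0.1, -0.1, -0.2]
width: 0.0425
```

View pics/wrist4.png

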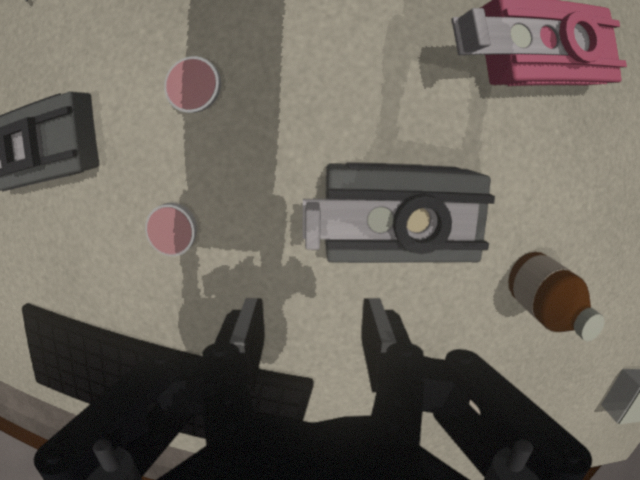

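View pics/top4.png

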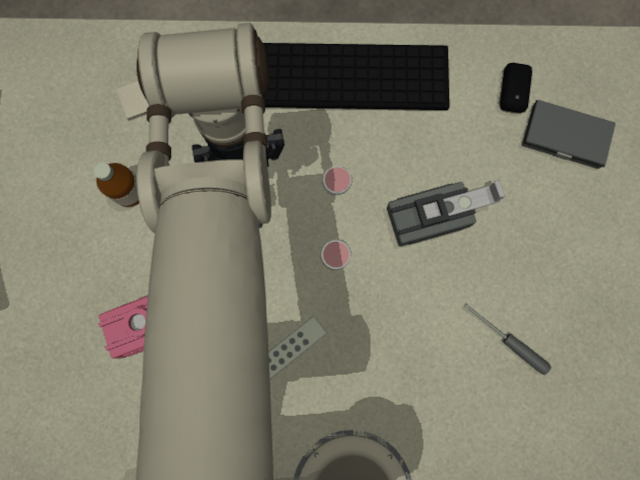

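View pics/side4.png

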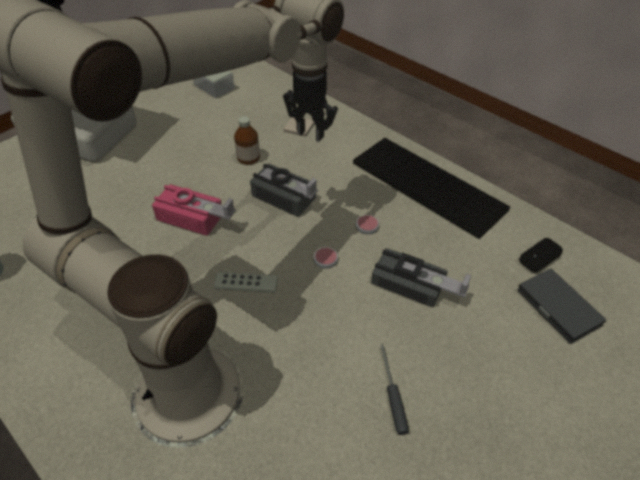

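Run:
```python
import pickle,numpy as np
from plant import robot
from scipy.spatial.transform import Rotation as Ro
s=robot.get_state(); w=pickle.load(open("d4.pkl","rb"))["wrist"]
R=Ro.from_euler("xyz",s["ee_rot"]).as_matrix();T=w["T_tool_cam"]
def pt(u,v,z):
    a=np.array([u-w["cx"],v-w["cy"]]);r=np.hypot(*a);th=r/w["fx"]
    c=np.array([*(a/r*np.sin(th)),np.cos(th)])
    o=R@T[:3,3]+s["position"]; d=R@T[:3,:3]@c
    return o+d*(z-o[2])/d[2]
a=pt(312,222,.103);b=pt(422,222,.084);print(a,b,np.linalg.norm((a-b)[:2]),s["time"],s["wrist_force"])
d0=pickle.load(open("d0.pkl","rb"));d4=pickle.load(open("d4.pkl","rb"))
A=d0["top"]["image"][175:250,380:515].astype(int);B=d4["top"]["image"][175:250,380:515].astype(int)
print("square diff",abs(A-B).mean(), (abs(A-B).max(2)>40).sum())
```

```text
[0.55627866 0.18854562 0.103     ] [0.54007765 0.28386367 0.084     ] 0.09668507617984352 6.875 [-0.43142699  1.01430625  0.34421557]
square diff 7.224592592592592 0
```

```bash
python3 -c "
from plant import robot
print(robot.hand_in())"
```

```text
the job is handed in; nothing more can be done
None
```

I gripped the round-collar housing's tab across its thickness and slid it 36 mm towards the collar. Then I opened the fingers, lifted clear to 0.227 m and handed the job in at about 6.9 s.

- **Round shutter:** After release, the wrist image puts the tab 97 mm from the collar's centre, against 98 mm expected at the middle stop. The lit window shows through the collar. I did not measure the plate's velocity directly.
- **Square shutter:** It looks unmoved. No pixel around it in the top view changed by more than 40 levels, though the mean change of about 7 levels is not zero; I took that as lighting and noise.
- **Contact:** The wrist force was about 1 N at the end, so the gripper was touching nothing.

No check failed. The side view at the start agreed with the top-view positions to within about 2 pixels. The top view could not confirm the round shutter at the end because the arm was in the way.

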